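Hang the scoop on its spice jar and present the jar

ROBOT

A 6-joint arm with a two-finger parallel gripper is mounted at the origin on the work surface. World frame = base frame: x ahead of the robot, y to its left, z up, the work surface at z = 0. Lengths are in mm, angles in degrees, forces in N, time in s.
With the tool pointing down it reaches from about 275 to 725 mm from the base axis. Payload 5.6 kg.
Tool frame: the origin (TCP) lies midway between the tips of the shut fingers; the grasp point (between the pads) lies 19 mm behind it; z points along the fingers, y is the direction in which the jaws open and shut (so a half turn about z gives the same grasp; the last joint's range is limited). The gripper opens to 85 mm and grips with 20 to 120 N. Pads are 22 mm wide; open, the fingers measure 114 mm over their backs; the gripper's body (76 mm by 85 mm) begins 54 mm behind the grasp point. The pads swing forward as they close: fully open they stand 13 mm farther back than shut.
Start: joints at [92.51, 14.616, 6.199, 0, -81.583, -16.306], TCP at [131.136, 534.131, 231.283] pointing down, gripper open.
Joint ranges: [-168.99, 168.99], [-69.2, 112.95], [-62.41, 85.93], [-164.36, 98.24], [-168.68, -3.75], [-174.98, 174.98]. Speed limits (degrees/s): [147.25, 147.25, 180, 180, 180, 180].

INTERFACE

Orientations are given as [roll, pitch, yaw] about the fixed x, y, z axes, in that order (R = Rz(yaw) Ry(pitch) Rx(roll)).
In Python, from workcell import * gives the robot as it stands. The module is installed in compiled form; this text tells all that it offers. Calls block until the motion is done:
- move_pose(position, orientation): joint-space move of the TCP to a pose.
- line_to(position, rot=None, feed=150): straight line of the TCP; rot=None keeps the orientation; feed is the mean speed in mm/s.
- movej(angles): joint-space move.
- ungrasp() and clamp(f_grip=None): open the fingers fully, or close them until they stop; f_grip is the grip in N (None keeps the last).
- hold(seconds).
- solve_ik(position, orientation): joint angles nearest the present ones, or None.
- read_state(): the state.
- get_image(name): name is "scene" or "side" or "wrist"; returns (picture, depth): 400x640x3 uint8, red, green, blue; 400x640 float32, mm along the optical axis (not along the pixel's ray), 0 where there is no reading.
- camera_info(name): a dict with "fx", "fy", "cx", "cy" (pixels), "R" (3x3) and "t" (3): a world point X has camera coordinates R X + t; the wrist camera has in their place "tool_from_camera" (4x4, takes a point from camera to tool coordinates, whose origin is the TCP and whose axes are the flange's). Camera axes: x right, y down, z forward; pixel columns grow to the right and rows downward; lengths in mm; the calibration is good to about 2 mm. The wrist camera is an equidistant fisheye: a pixel r from the principal point sees the ray r / f radians off the axis. A picture is of the moment at which its call begins: read the wrist's pose just before it. camera_info takes no time and is no camera call.
A pose or a line that the arm cannot do raises PlanningError and nothing moves.
- hand_in(): hands the job in, once; it reports no verdict.
Trained networks look in the newest picture that a camera, given by its name, has taken for a name from the list of things; names that differ only in an ending like _2 or _b are one class to them, and where a whole thing is asked for, a point or a joint stands for the part that bears it (a point fixed in the world has none). Each returns a list of dicts, best first, with "conf" (0 to 1); they miss things now and then, are a little off and sometimes report something else, mostly with a low value. They report only what shows in the picture. A call takes as long as a camera call. They do not tell look-alikes from the thing itself.
- search_frame(camera, target): "box" ([left, top, right, bottom] in pixels, round what is visible of it).
- landmark_of(camera, target): "location" ([column, row] in pixels: a listed point, or the origin of a listed thing).
The state is a dict: "t": time; "joint_positions": joint angles; "dq": joint speeds; "joint_efforts": joint torques, N m; "tool_pos": TCP position; "eef_rot": TCP orientation; "wrist_force": force on the tool from outside, world axes, zero at the start; "wrist_torque": the same for the moment, N m; "width": finger opening in mm.
Only numpy, scipy, OpenCV 4.12 (cv2) and the standard library are available. Lean on these libraries where they do the work, as an engineer would, in place of code of your own. Each camera call takes 0.05 s, during which the arm holds its last target.

TASK

Hang the steel scoop by its eye on the slanted peg of the red-lidded spice jar and let go of it, so that it dangles there. Then take that jar's red lid knob and gently turn the carousel until the red-lidded jar stands at the front, lined up with the orange pointer on the base, and hold the carousel still there: finish while still gripping the knob, with the scoop still hanging. Do not disturb the kettle, bowl, sieve or griddle scraper.

Things in the scene. Friction and masses are not known exactly. Their poses are not given: they have to be found in the camera images.
- scoop: Loose steel spice scoop, 50 to 100 g, lying level on the board on its cup's flat bottom. Origin: centre of the cup's underside; z up, x from cup along the handle to the eye. Cup 40 mm across, 30 mm high. Handle: flat bar 10 mm wide (y), 5 mm thick, x = 20 to 69 mm, its middle at z = 26 mm, free underneath; grasp it across at x = 40 mm. Balance point within 15 mm of x = 0.
- scoop_eye (a point): Centre of the scoop's eye, at x = 85, y = 0, z = 26 mm in the scoop's frame: a wire ring lying in the scoop's x-y plane, hole 26 mm, outside 38 mm, wire 6 mm thick.
- board: Wooden cutting board, 240 (x) x 340 (y) x 20 mm thick, clamped at the right edge of the bench and fixed; origin at the centre of its underside, on the bench. The clamp's jaw stands 12 mm above the board at its right (-y) end. The scoop starts on it.
- carousel_base: Fixed round dark wooden foot of the spice carousel, radius 100 mm, 20 mm high. Origin on the turning axis at bench height, z up. An orange pointer bar, 20 mm wide, 12 mm high, sticks out at the front along the base's -x axis to 170 mm from the axis, visible beyond the disc.
- carousel (a joint): Carousel angle, rad, positive counter-clockwise from above; 0 when the red-lidded jar is exactly over the pointer. Starts at 1.15 to 1.95: turn it clockwise. Light friction (0.1 N m), no spring; stays where left. A disc (radius 125 mm, top 35 mm above the bench) carries four fixed white jars (64 mm across, lids red, white, blue, green), 90 degrees apart, each with knob and outward peg.
- red_lid (a point): Centre of the top face of the red lid (66 mm across), 85 mm from the carousel's axis, 180 mm above the bench. The red knob stands on it.
- red_knob_top (a point): Centre of the top of the red upright round knob that stands on the red lid, rigidly fixed: 22 mm diameter, 34 mm high, from 180 to 214 mm above the bench. The neighbouring knobs are 120 mm away. This is the knob to grip at the end.
- red_peg_tip (a point): Centre of the free end of the red jar's steel peg, 159 mm from the carousel's axis and 207 mm above the bench. The peg is a round straight bar of 8 mm diameter with a round end; it leaves the jar's face pointing away from the carousel's axis and upwards at 45 degrees, about 60 mm long.
- red_peg_mid (a point): Midpoint of the red jar's peg: 31 mm below the tip along the peg, 137 mm from the axis, 185 mm above the bench. An eye put 20 mm or more down over the tip, scoop level and its cup pointing outwards, then let go, slides down the peg; the scoop swings down and hangs outside the jar, cup against it.
- kettle: Aluminium kettle, 160 mm across, 210 mm high with its handle, spout out to 130 mm; origin at the centre of its underside. Leave alone.
- bowl: Red ceramic bowl, 140 mm across, 60 mm high; origin at the centre of its underside. Leave alone.
- sieve: Yellow plastic sieve, 130 mm across, 35 mm high, with a handle along its +x to 162 mm; origin at the centre of its underside. Leave alone.
- scraper: Steel griddle scraper with a wooden handle, 215 mm long along its x, 100 mm wide blade, 18 mm high; origin below the joint of blade and handle. Leave alone.
There are look-alikes about, which are no part of the job. Several things have the shape of the scoop; the one meant has the colours described above.

How it is judged (in metres and radians):
On the way, in this order (a step that is already met when the one before it is completed fails the run):
1. the scoop hangs by its eye on the red jar's peg, let go (distance between scoop_eye and red_peg_mid below 0.045 m and angle between scoop's own x axis and vertical below 0.7 rad and contact force between the fingers and scoop below 0.05 N), for 0.3 s.
2. the red-lidded jar stands over the pointer, its knob held (x of red_lid in the frame of carousel_base below -0.05 m and y of red_lid in the frame of carousel_base between -0.01 and 0.01 m and contact force between the fingers and carousel_c0 above 1 N and velocity of joint carousel between -0.05 and 0.05 rad/s), for 0.2 s.
At the end, for the whole second after the job is handed in: Scoop hangs by its eye on the red jar's peg (eye within 45 mm of the peg's middle, handle within 0.7 rad of upright, eye up), fingers off it; red lid in front within 10 mm of the pointer's line; fingers hold the red knob (over 1 N); carousel still (under 0.05 rad/s) (all of step 1 and all of step 2); the arm keeps its last pose, push and grip.
It fails at once if kettle moved more than 30 mm (distance of kettle from where it was at the start of the episode above 0.03 m).
It fails at once if bowl moved more than 30 mm (distance of bowl from where it was at the start of the episode above 0.03 m).
It fails at once if sieve moved more than 30 mm (distance of sieve from where it was at the start of the episode above 0.03 m).
It fails at once if scraper moved more than 30 mm (distance of scraper from where it was at the start of the episode above 0.03 m).
It fails at once if carousel spun faster than 2.5 rad/s (velocity of joint carousel above 2.5 rad/s or velocity of joint carousel below -2.5 rad/s).
It also fails if it takes over 56 s, if anything falls off the work surface, if the arm or the gripper's body presses on something with over 40 N, if the wrist force passes 120 N, or if a joint passes its speed limit or range.

## Working session

There is one attempt and no reset: what is moved stays moved. The work goes in short steps, each a Python script; the robot and the scene stay as the last script left them, time stands still between calls to the robot, and variables do not carry over. Pictures are saved under pics/ and viewed, and the job is handed in when it is done.

```bash
mkdir -p pics; ls; python3 - <<'E'
from workcell import *
import cv2
for n in ["scene","side","wrist"]:
    im,d=get_image(n); cv2.imwrite(f"pics/{n}0.png",im[:,:,::-1])
    ci=camera_info(n); print(n,{k:(v.tolist() if hasattr(v,'tolist') else v) for k,v in ci.items()})
    for t in ["scoop","scoop_eye","red_lid","red_knob_top","red_peg_tip","carousel_base"]:
        print(t,[(r['conf'],r['location']) for r in landmark_of(n,t)][:4])
s=read_state();print(s)
E
```

```text
pics
scene {'fx': 456.3390697575838, 'fy': 456.3390697575838, 'cx': 322.4799786709106, 'cy': 201.53638031131732, 'R': [[0.3871409645080617, 0.9217282183144524, 0.023215623244553733], [0.535738052672847, -0.20438362983218142, -0.8192753327025828], [-0.7504042993733936, 0.32961253528876466, -0.5729301563562869]], 't': [-277.7292646087088, -155.3742306297257, 1849.4786519067309]}
scoop [(0.85, [183.3, 253.8]), (0.8, [204.7, 210.5]), (0.8, [293.9, 315.4])]
scoop_eye [(0.83, [317.7, 327.1]), (0.76, [205.1, 238.8]), (0.62, [182.0, 210.1])]
red_lid [(0.72, [317.3, 196.5])]
red_knob_top [(0.77, [317.5, 186.8])]
red_peg_tip [(0.62, [291.2, 192.1])]
carousel_base [(0.89, [341.0, 243.4])]
side {'fx': 483.53566868742297, 'fy': 483.53566868742297, 'cx': 314.0212978410686, 'cy': 204.35447541305368, 'R': [[0.9971767971385965, -0.07262468108459603, 0.019081167306302618], [-0.04525502526817951, -0.7840292805390237, -0.6190719424634243], [0.059920096264832745, 0.6164606580754538, -0.7851024386083583]], 't': [-535.6520208004432, 168.00404151531387, 1190.7618317773226]}
scoop [(0.65, [190.8, 362.8])]
sc
[... 719 characters left out ...]
ed_peg_tip []
carousel_base []
{'t': 1.05, 'joint_positions': array([ 9.25093222e+01,  1.46140332e+01,  6.19930911e+00, -3.28563121e-03,
       -8.15833357e+01, -1.63084190e+01]), 'dq': array([ 0.06576323,  0.13952421, -0.05473253,  0.03026876, -0.03924081,
       -0.02179121]), 'joint_efforts': array([ 9.45246074e-05, -3.86418056e+01,  2.38079095e+01,  5.36807030e+00,
       -4.20357464e-04,  6.51093472e-06]), 'tool_pos': array([131.12015994, 534.12504408, 231.29327472]), 'eef_rot': array([-1.79999051e+02,  3.66429954e-03, -1.37995776e+01]), 'wrist_force': array([0.31176505, 0.47719298, 0.19408873]), 'wrist_torque': array([-0.02635847, -0.00191629,  0.0103309 ]), 'width': 85.81178243008304}
```

View pics/scene0.png

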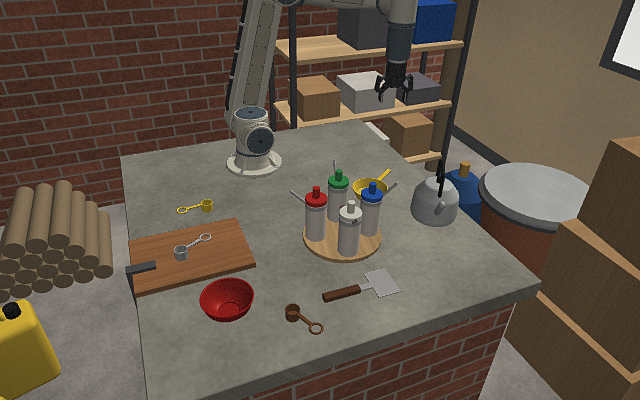

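View pics/side0.png

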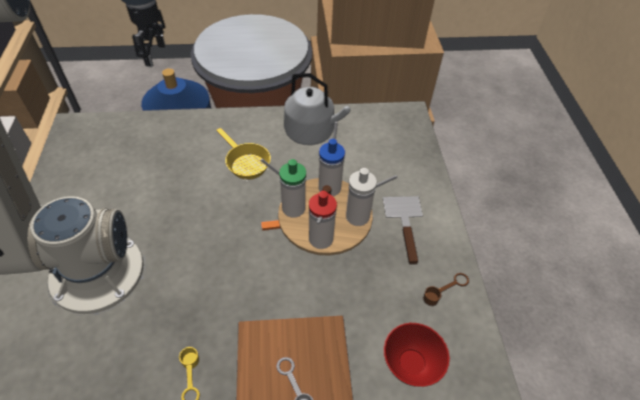

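The scene view shows three scoop shapes: a yellow plastic one at (195,208), a steel one at (190,247) on the board, and a copper one at (303,318). The steel one fits, being grey and on the board. The red jar is at (316,197) and points towards -y. I'll check this in an enlarged crop and measure.

```bash
cat > h.py <<'E'
from workcell import *
import numpy as np, cv2
def ray(n,px):
    c=camera_info(n);R=np.array(c['R']);t=np.array(c['t'])
    d=np.array([(px[0]-c['cx'])/c['fx'],(px[1]-c['cy'])/c['fy'],1.])
    return -R.T@t, R.T@d
def atz(n,px,z):
    o,d=ray(n,px); return o+d*(z-o[2])/d[2]
def cloud(n,D):
    c=camera_info(n);R=np.array(c['R']);t=np.array(c['t'])
    v,u=np.mgrid[:400,:640]
    P=np.stack([(u-c['cx'])/c['fx']*D,(v-c['cy'])/c['fy']*D,D],-1)
    return (P-t)@R
def proj(n,X):
    c=camera_info(n);p=np.array(c['R'])@np.array(X)+np.array(c['t'])
    return c['fx']*p[0]/p[2]+c['cx'],c['fy']*p[1]/p[2]+c['cy']
def crop(im,x0,y0,x1,y1,k,f):
    cv2.imwrite(f,cv2.resize(im[y0:y1,x0:x1,::-1],None,fx=k,fy=k,interpolation=cv2.INTER_CUBIC))
E
python3 - <<'E'
from h import *
im,d=get_image("scene");crop(im,140,170,400,290,3,"pics/c1.png")
np.save("sc.npy",d);P=cloud("scene",d)
hsv=cv2.cvtColor(im,cv2.COLOR_RGB2HSV)
red=((hsv[...,0]<6)|(hsv[...,0]>174))&(hsv[...,1]>150)&(hsv[...,2]>60)&(d>0)
z=P[...,2]
m=red&(z>150)&(z<230);print(m.sum())
k=m&(z>195);print("knob",P[k].mean(0),P[k].max(0))
top=m&(z>208)&(z<217);print("top",P[top].mean(0),top.sum())
l=m&(abs(z-180)<3);print("lidtop",P[l].mean(0),l.sum())
for nm,p,zz in [("eye",(205.1,238.8),46),("scoop",(183.3,253.8),20),("base",(341,243.4),0),("lid",(317.3,196.5),180),("knob",(317.5,186.8),214),("tip",(291.2,192.1),207)]:
    print(nm,atz("scene",p,zz))
for nm,p,zz in [("eye",(286.8,367.7),46),("base",(323.5,222.5),0),("lid",(321.1,204.4),180),("knob",(324,193.1),214),("tip",(320,221.3),207)]:
    print("side",nm,atz("side",p,zz))
# disc top circle fit
dm=(abs(z-35)<5)&(hsv[...,1]>60);dm[:200]=0;dm[:,:295]=0;dm[:,390:]=0
Q=P[dm];print("disc",dm.sum(),Q.min(0),Q.max(0))
im2,d2=get_image("side");crop(im2,220,130,420,270,4,"pics/c2.png")
crop(im2,220,300,360,400,5,"pics/c3.png")
P2=cloud("side",d2);z2=P2[...,2];h2=cv2.cvtColor(im2,cv2.COLOR_RGB2HSV)
o=(h2[...,0]>6)&(h2[...,0]<16)&(h2[...,1]>180)&(h2[...,2]>120)&(abs(z2-10)<25)
o[:200]=0;o[260:]=0;o[:,290:]=0
print("pointer",o.sum(),P2[o].mean(0),P2[o].min(0),P2[o].max(0))
dm=(abs(z2-35)<4)&(h2[...,1]>60);dm[:160]=0;dm[260:]=0;dm[:,:250]=0;dm[:,390:]=0
Q=P2[dm];print("disc side",Q.min(0),Q.max(0))
E
```

```text
327
knob [439.96836295  18.99705938 208.34524838] [570.76908701 802.00481082 218.69838455]
top [510.21980395  12.73493137 213.03193734] 33
lidtop [553.94499015  34.85084111 180.05893307] 165
eye [ 464.0500343 -280.5395875   46.       ]
scoop [ 478.11331583 -351.17362453   20.        ]
base [584.13926162 119.83747325   0.        ]
lid [555.4717233   46.90911474 180.        ]
knob [555.29893751  46.99361756 214.        ]
tip [544.41017387 -30.16054805 207.        ]
side eye [ 458.79704604 -282.76325526   46.        ]
side base [571.37203745 119.15358005   0.        ]
side lid [552.90138625  40.10727027 180.        ]
side knob [558.80454393  45.23714374 214.        ]
side tip [544.16931724 -27.24298625 207.        ]
disc 1332 [ 459.54539145 -124.62925982   30.04022291] [905.50080827 244.07804373  39.96888184]<stdin>:23: RuntimeWarning: Mean of empty slice.
  ret = um.true_divide(
Traceback (most recent call last):
ValueError: zero-size array to reduction operation minimum which has no identity
```

View pics/c1.png

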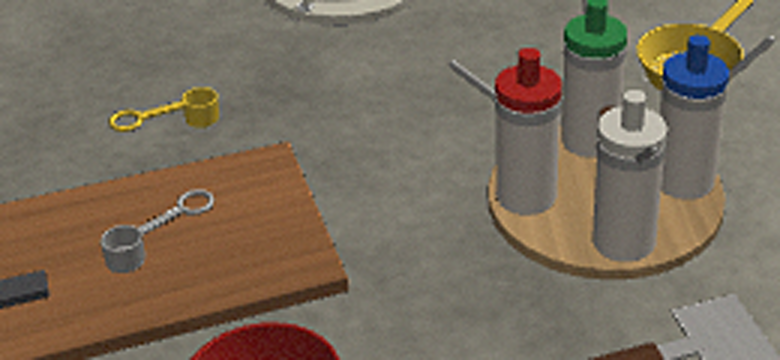

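View pics/c2.png

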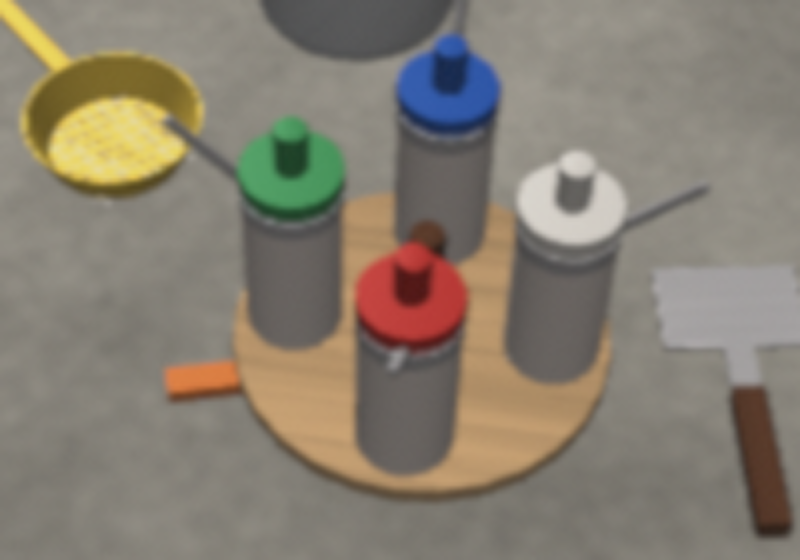

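View pics/c3.png

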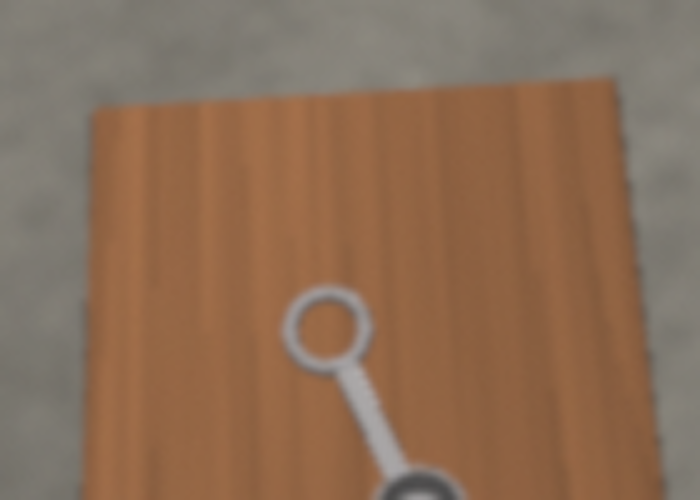

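Confirmed: the grey steel scoop lies on the board, with its eye at scene (205,237) and cup at (181,247). Next I'll fit the four knob tops as a square to get the carousel's axis and angle.

```bash
python3 - <<'E'
from h import *
K={"side":[(323.2,193.2),(364,170),(332.7,141.2),(292.5,161.7)],
"scene":[(316.4,187.9),(351.7,201.8),(373,184),(339,171)]}  # red, white, blue, green  (ccw)
for n in K:
    Q=np.array([atz(n,p,213)[:2] for p in K[n]]);c=Q.mean(0);print(n,Q.round(1).tolist(),"c",c.round(1))
    a=[np.degrees(np.arctan2(*(q-c)[::-1]))-90*i for i,q in enumerate(Q)];a=(np.array(a)+180)%360-180
    print("ang",a.round(1),"r",np.linalg.norm(Q-c,axis=1).round(1))
print("pointer end",atz("side",(261.7,224.5),12),"edges at disc",atz("side",(279,220.8),12),atz("side",(279.5,226.5),12),"end corners",atz("side",(261.5,222.5),12),atz("side",(262,227.5),12))
print("tip",atz("side",(319.5,220),207),atz("scene",(291.3,191.3),207))
print("eye",atz("side",(285.6,365.6),48),atz("scene",(205.3,237.3),48))
print("rim",atz("scene",(181,247),50), "rimside",atz("side",(304,397.5),50))
for n,ps in [("scene",[(317,187.5),(205,237)])]:
    for t in ["scoop","scoop_eye","red_knob_top","red_peg_tip","carousel_base"]: print(t,[(r['conf'],r['location']) for r in landmark_of(n,t)][:3])
E
```

```text
side [[557.1, 45.9], [658.4, 110.6], [594.4, 209.8], [492.7, 146.3]] c [575.7 128.1]
ang [-102.7 -102.  -102.9 -102.3] r [84.3 84.6 83.8 84.9]
scene [[558.2, 42.4], [658.2, 107.7], [597.9, 206.6], [495.1, 143.1]] c [577.3 124.9]
ang [-103.1 -102.1 -104.2 -102.5] r [84.7 82.7 84.2 84.2]
pointer end [406.77845289 113.5374936   12.        ] edges at disc [452.6152216  122.97096952  12.        ] [453.40742266 104.2858877   12.        ] end corners [406.28979337 120.10343898  12.        ] [407.50571514 103.76552769  12.        ]
tip [543.36859335 -23.70460813 207.        ] [540.60564586 -28.50270489 207.        ]
eye [ 456.4918558  -278.91033537   48.        ] [ 459.66831615 -278.84466943   48.        ]
rim [ 481.25326199 -353.83486788   50.        ] rimside [ 490.87823849 -346.39043675   50.        ]
scoop [(0.93, [293.3, 318.5]), (0.61, [183.0, 253.8]), (0.57, [204.7, 208.1])]
scoop_eye [(0.93, [314.2, 326.8]), (0.73, [185.0, 210.8]), (0.64, [206.3, 236.0])]
red_knob_top [(0.56, [318.1, 186.5])]
red_peg_tip [(0.8, [288.8, 193.9])]
carousel_base [(0.88, [341.2, 241.7])]
```

```bash
python3 - <<'E'
from h import *
print("kettle approx",atz("side",(309,135),5),"bowl",atz("side",(416,365),10))
g=[470,-317]
q=solve_ik([131,534,360],[180,0,-13.8]);print(q)
move_pose([131,534,360],[180,0,-13.8])
move_pose([g[0],g[1],170],[180,0,-73])
s=read_state();print(s['t'],s['joint_positions'].round(1),s['tool_pos'].round(1),s['eef_rot'].round(2))
im,d=get_image("wrist");cv2.imwrite("pics/w1.png",im[:,:,::-1]);np.savez("w1.npz",d=d,p=s['tool_pos'],r=s['eef_rot'])
for t in ["scoop","scoop_eye"]: print(t,[(r['conf'],r['location']) for r in landmark_of("wrist",t)][:3])
E
```

```text
kettle approx [554.4228341  452.57242441   5.        ] bowl [ 739.12110235 -282.50283327   10.        ]
[  92.52518006   14.81718706   24.95029518    0.         -100.13310811
  -16.32518006]
5.2417 [-18.1  17.9   1.8  -0.  -73.9  35.2] [ 470.5 -316.5  170.1] [-1.7998e+02 -1.0000e-02 -7.2940e+01]
scoop [(0.92, [69.0, 240.2]), (0.89, [465.1, 286.2]), (0.79, [314.1, 135.6])]
scoop_eye [(0.95, [493.9, 235.5]), (0.73, [324.8, 230.0]), (0.23, [88.0, 339.3])]
```

View pics/w1.png

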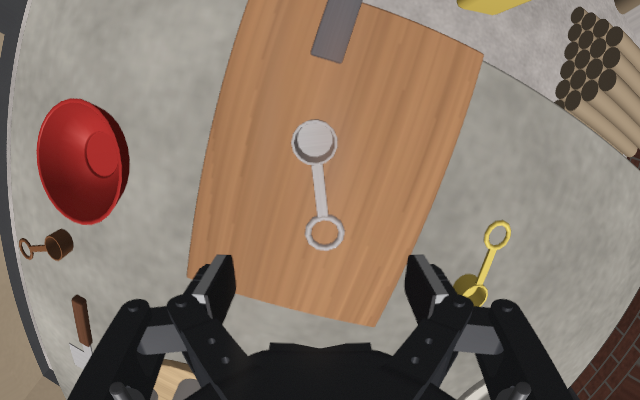

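The wrist view shows the steel scoop with its eye at (325,232) and cup rim at (314,141). The yellow and copper look-alikes are off the board at (480,270) and (50,245).

```bash
cat >> h.py <<'E'
from scipy.spatial.transform import Rotation as Ro
def wT(p,r):
    T=np.eye(4);T[:3,:3]=Ro.from_euler('xyz',r,degrees=True).as_matrix();T[:3,3]=p
    return T@np.array(camera_info("wrist")["tool_from_camera"])
def wz(px,z,p,r):
    c=camera_info("wrist");v=np.array([px[0]-c['cx'],px[1]-c['cy']]);R=np.linalg.norm(v);th=R/c['fx']
    d=np.r_[v/R*np.sin(th),np.cos(th)];T=wT(p,r);o=T[:3,3];d=T[:3,:3]@d
    return o+d*(z-o[2])/d[2]
def wproj(X,p,r):
    c=camera_info("wrist");q=(np.linalg.inv(wT(p,r))@np.r_[X,1])[:3];n=np.hypot(q[0],q[1]);th=np.arctan2(n,q[2])
    return c['cx']+c['fx']*th*q[0]/n,c['cy']+c['fx']*th*q[1]/n
E
python3 - <<'E'
from h import *
f=np.load("w1.npz");p,r=f['p'],f['r']
e=wz((325,232.3),48,p,r);c=wz((314.3,141),50,p,r);h=wz((319.5,187),48.5,p,r);h0=wz((315.8,167),48.5,p,r);h1=wz((322.5,213),48.5,p,r)
print(e,c,h);print("dir",np.degrees(np.arctan2(*(e-c)[1::-1])),np.linalg.norm(e[:2]-c[:2]),"handle dir",np.degrees(np.arctan2(*(h1-h0)[1::-1])))
E
```

```text
[ 454.40278631 -281.10439948   48.        ] [ 488.44817937 -359.33172477   50.        ] [ 472.19072881 -321.49074724   48.5       ]
dir 113.51920559670901 85.31473033119298 handle dir 115.05807414921463
```

```bash
python3 - <<'E'
from h import *
g=[472.2,-322.3]
move_pose([*g,90],[180,0,-66.5])
line_to([*g,28],feed=120)
s=read_state();print(s['t'],s['tool_pos'].round(1),s['wrist_force'].round(1))
clamp(50)
s=read_state();print(s['t'],s['tool_pos'].round(1),s['wrist_force'].round(1),s['width'])
line_to([*g,250],feed=150)
s=read_state();print(s['t'],s['wrist_force'].round(1),s['width'])
im,d=get_image("wrist");cv2.imwrite("pics/w2.png",im[:,:,::-1]);np.savez("w2.npz",d=d,p=s['tool_pos'],r=s['eef_rot'])
E
```

```text
6.475 [ 473.3 -322.8   29.5] [-0.5  0.1  0.2]
7.1667 [ 472.3 -322.4   28.1] [0.2 1.5 0.8] 8.375639986070723
8.8 [ 0.7  0.  -0.2] 8.695165928299486
```

View pics/w2.png

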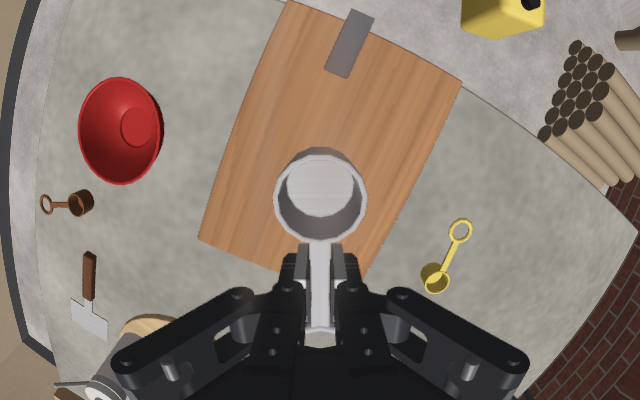

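```bash
python3 - <<'E'
from h import *
f=np.load("w2.npz");p,r=f['p'],f['r'];R=Ro.from_euler('xyz',r,degrees=True).as_matrix()
c=wz((320,195),p[2]+22,p,r);print("cup in tool",R.T@(c-p))
C=np.array([576.5,126.5]);a=np.radians(-102.6);u=np.array([np.cos(a),np.sin(a)])
def tcp(rho,z): return [*(C+u*(rho+45)),z-18]
move_pose(tcp(205,250),[180,0,-102.6])
line_to(tcp(177,225),feed=120)
hold(0.2)
s=read_state();print(s['t'],s['tool_pos'].round(1),s['eef_rot'].round(1),s['joint_positions'].round(0))
for n,b in [("scene",(250,150,350,220)),("side",(270,160,370,260)),("wrist",None)]:
    im,d=get_image(n);cv2.imwrite(f"pics/{n}3.png",im[:,:,::-1])
    if b: crop(im,*b,7 if n=="scene" else 6,f"pics/{n}3c.png")
np.savez("w3.npz",d=d,p=s['tool_pos'],r=s['eef_rot'])
E
```

```text
cup in tool [ 42.17321693   0.21431831 -22.06058891]
10.4833 [528.3 -90.6 207.6] [-179.9    0.  -102.6] [  7.  13.   1.   0. -78. -20.]
```

View pics/scene3c.png

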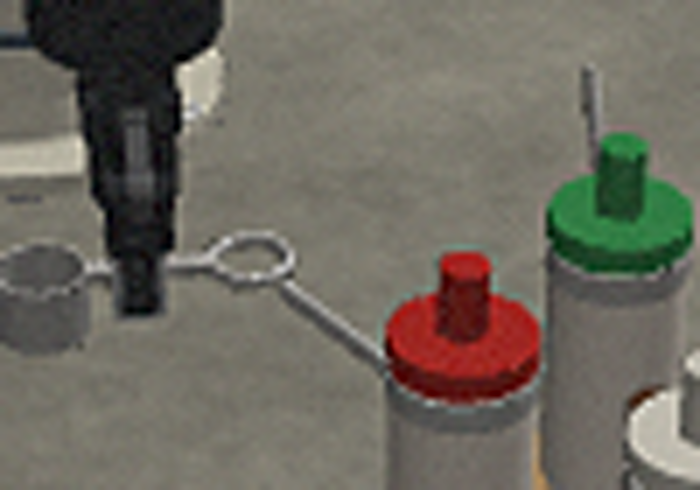

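View pics/side3c.png

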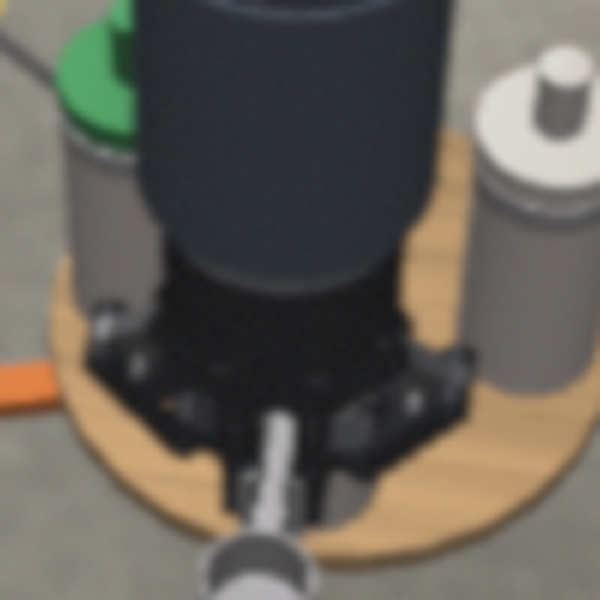

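View pics/wrist3.png

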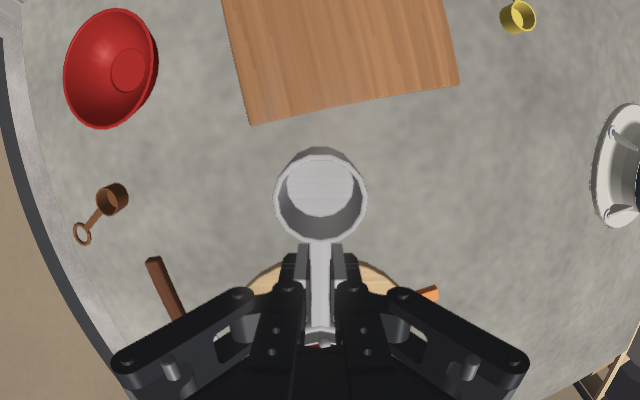

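```bash
python3 - <<'E'
from h import *
f=np.load("w3.npz");p=f['p']
C=np.array([576.5,126.5]);a=np.radians(-102.6);u=np.array([np.cos(a),np.sin(a)])
e=np.r_[p[:2]-43*u,p[2]+18];print("eye",e,"proj scene",proj("scene",e),"observed 286.1,186.9")
tip=np.r_[C+159*u,207];base=np.r_[C+119*u,167]
for n in("scene","side"):
  print(n,"tip",proj(n,tip),"mid",proj(n,np.r_[C+137*u,185]),"base",proj(n,base), "knob",proj(n,np.r_[C+85*u,214]))
im=cv2.imread("pics/scene0.png")[:,:,::-1];crop(im,270,170,340,220,10,"pics/s0c.png")
im=cv2.imread("pics/side0.png")[:,:,::-1];crop(im,290,180,350,240,10,"pics/d0c.png")
c=p+np.r_[u*42,22];print("cup rim proj",proj("side",c),proj("scene",c))
E
```

```text
eye [537.68632137 -48.65607377 225.60932969] proj scene (np.float64(284.17555080925814), np.float64(186.72848243851786)) observed 286.1,186.9
scene tip (np.float64(291.3859224637199), np.float64(191.5293278165187)) mid (np.float64(299.0088319554085), np.float64(197.20715473098724)) base (np.float64(305.1100934016858), np.float64(201.7516015054968)) knob (np.float64(316.7472455864907), np.float64(187.49968047855992))
side tip (np.float64(318.96568395739143), np.float64(221.88492486557828)) mid (np.float64(320.0876509055915), np.float64(219.83731305235864)) base (np.float64(320.9588564649189), np.float64(218.2473457205373)) knob (np.float64(323.6879018495915), np.float64(193.69735027679147))
cup rim proj (np.float64(311.99031059993416), np.float64(257.49256825267497)) (np.float64(254.03713778541308), np.float64(187.87672303684968))
```

View pics/s0c.png

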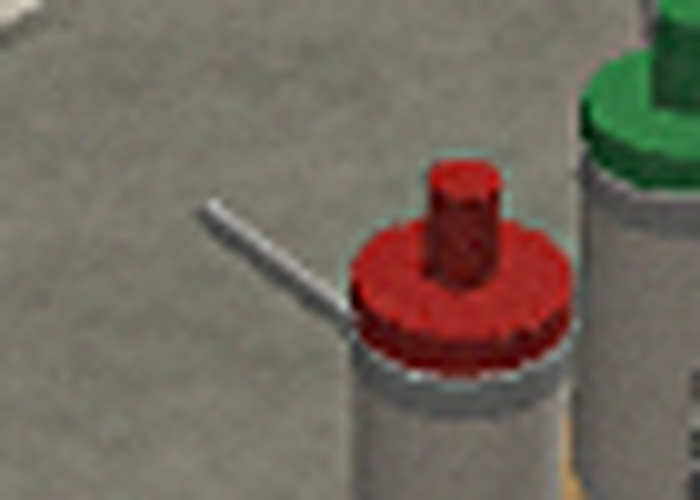

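View pics/d0c.png

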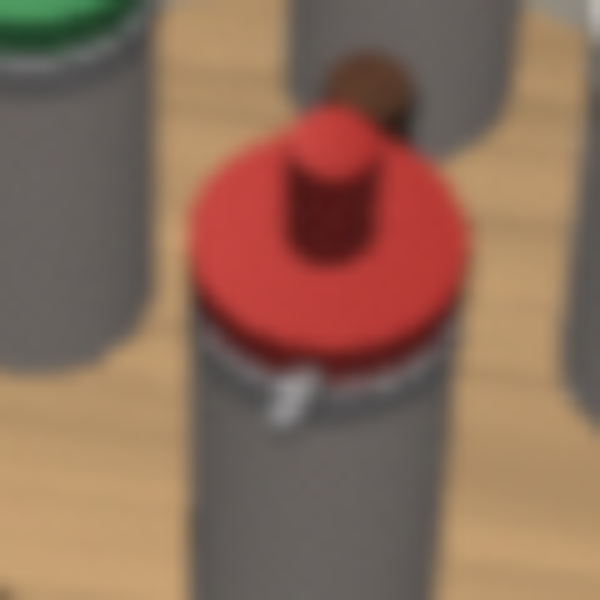

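```bash
python3 - <<'E'
from h import *
im=cv2.imread("pics/wrist3.png")[:,:,::-1];crop(im,230,250,450,370,3.6,"pics/w3c.png")
f=np.load("w2.npz")
im=cv2.imread("pics/w2.png")[:,:,::-1];crop(im,50,300,250,400,4,"pics/w2c.png")
im=cv2.imread("pics/side3.png")[:,:,::-1];crop(im,285,220,345,270,12,"pics/side3d.png")
E
```

```text
(no output)
```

View pics/w3c.png

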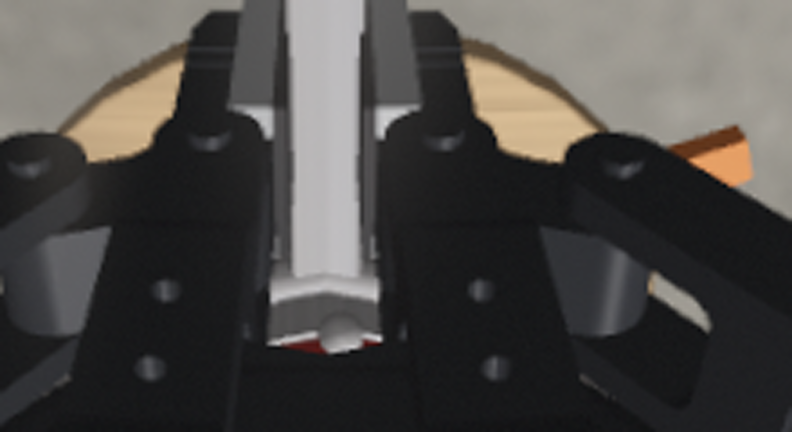

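View pics/w2c.png

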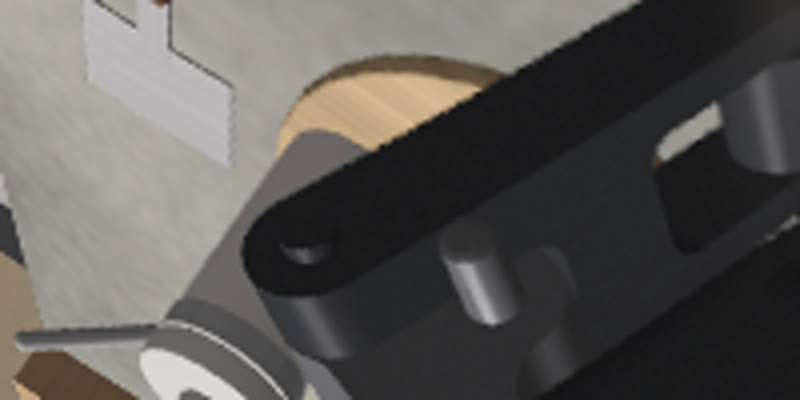

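View pics/side3d.png

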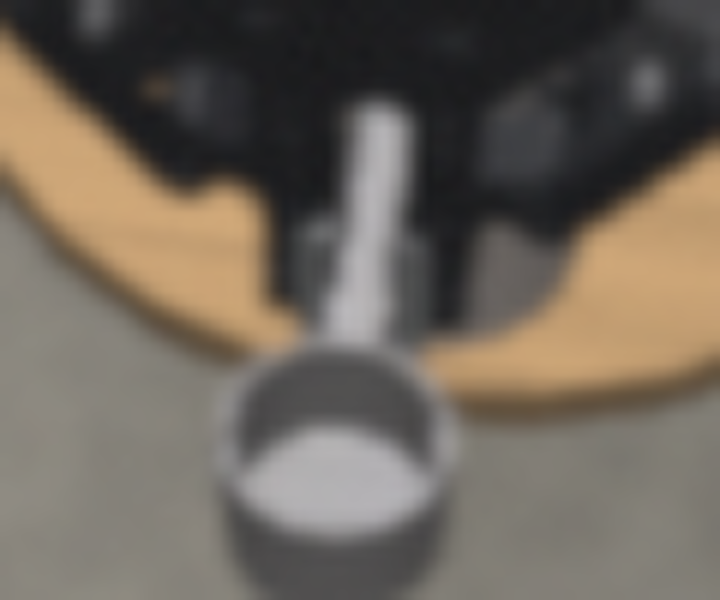

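```bash
python3 - <<'E'
from h import *
from scipy.optimize import least_squares
f=np.load("w3.npz");p,r=f['p'],f['r']
C=np.array([576.5,126.5]);a=np.radians(-102.6);u=np.array([np.cos(a),np.sin(a)])
tip=np.r_[C+159*u,207]
print("wrist tip model",wproj(tip,p,r),"obs 325.3,341.7")
print("ray at z205..207",wz((325.3,341.7),207,p,r),wz((325.3,341.7),200,p,r))
print("pointer end wrist",wz((230+738/3.6,250+128/3.6),12,p,r),wz((230+752/3.6,250+160/3.6),12,p,r))
e=np.r_[p[:2]-43*u,p[2]+18];rim=p+np.r_[u*42,22]
# camera offsets (px) from known in-hand points
so=np.array([1.8,0.3]);do=np.array([1.3,-0.5])
def res(x):
    t=x
    return np.r_[np.array(proj("scene",t))+so-[290.8,190.9],np.array(proj("side",t))+do-[318.4,220.9],(np.array(wproj(t,p,r))-[325.3,341.7])*.3, (t[2]-207)*.3]
s=least_squares(res,tip);print(s.x,s.fun.round(2));x=s.x
print("tip rel model",x-tip)
E
```

```text
wrist tip model (np.float64(320.03433910177574), np.float64(345.8986216063158)) obs 325.3,341.7
ray at z205..207 [537.80954647 -31.67535537 207.        ] [539.13999609 -24.97449887 200.        ]
pointer end wrist [408.24928682  93.84670855  12.        ] [402.94567214 111.23700035  12.        ]
[537.46740079 -31.72243959 208.66112239] [ 0.87 -0.12 -0.02  1.27  0.17  0.5   0.5 ]
tip rel model [-4.34782383 -3.05167444  1.66112239]
```

```bash
cat >> h.py <<'E'
C=np.array([572.2,123.5]);a=np.radians(-102.6);u=np.array([np.cos(a),np.sin(a)]);T=np.array([537.5,-31.7,208])
def tcps(s): 
    k=s*.7071;return [*(T[:2]+u*(k+43)),T[2]+k-18]
E
python3 - <<'E'
from h import *
print(tcps(15))
line_to(tcps(18),feed=60)
for s_ in (4,-6):
    line_to(tcps(s_),feed=60);s=read_state();print(s_,s['t'],s['tool_pos'].round(1),s['wrist_force'].round(1),s['wrist_torque'].round(2))
s=read_state()
for n,b in [("scene",(250,150,350,220)),("wrist",(230,250,450,370))]:
    im,d=get_image(n);crop(im,*b,7 if n=="scene" else 3.6,f"pics/{n}4c.png")
E
```

```text
[np.float64(525.8061043300762), np.float64(-84.01548189886947), np.float64(200.6065)]
4 11.275 [527.4 -76.2 192.4] [0.7 1.1 0.2] [0.01 0.   0.07]
-6 11.5917 [528.9 -69.3 185.4] [-0.4  0.4 -0.6] [0.02 0.03 0.04]
```

View pics/scene4c.png

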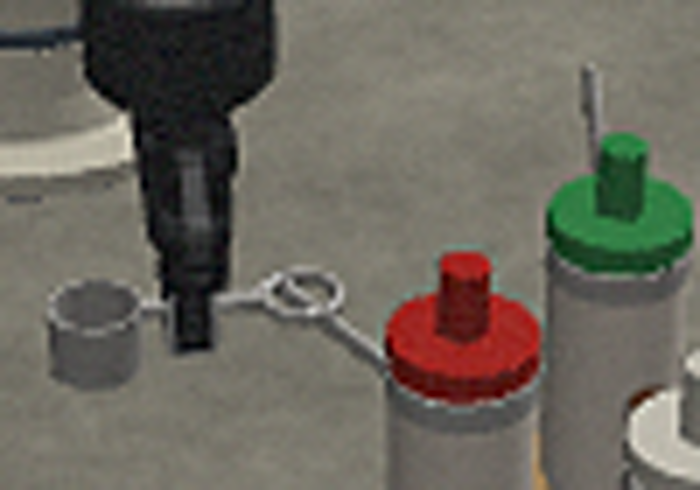

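View pics/wrist4c.png

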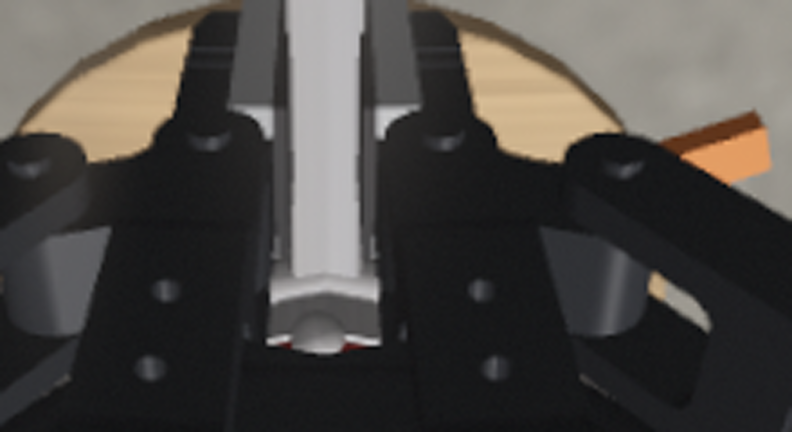

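The peg has entered the eye and is centred in both views (scene crop (290,290), wrist crop (320,335)), with no contact force. I'll continue down the peg and release.

```bash
python3 - <<'E'
from h import *
for s_ in (-16,-27):
    line_to(tcps(s_),feed=50);s=read_state();print(s_,s['t'],s['tool_pos'].round(1),s['wrist_force'].round(1),s['wrist_torque'].round(2))
im,d=get_image("scene");crop(im,250,150,350,220,7,"pics/scene5c.png")
E
```

```text
-16 12.0417 [530.4 -62.4 178.3] [ 0.3 -0.3 -0.8] [-0.05 -0.05 -0.04]
-27 12.4083 [532.1 -54.8 170.6] [ 0.5  0.2 -0.9] [ 0.01 -0.04 -0.02]
```

View pics/scene5c.png

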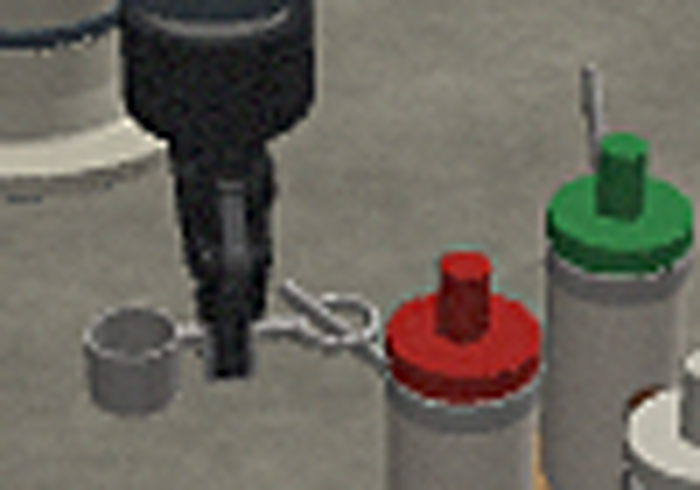

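The peg is well through the eye, so I'm releasing.

```bash
python3 - <<'E'
from h import *
ungrasp();hold(0.8)
s=read_state();print(s['t'],s['wrist_force'].round(1),s['width'])
p=s['tool_pos'];line_to([p[0],p[1],330],feed=150)
s=read_state();print(s['t'],s['tool_pos'])
for n,b in [("scene",(250,150,350,220)),("side",(270,160,370,260))]:
    im,d=get_image(n);crop(im,*b,7 if n=="scene" else 6,f"pics/{n}6c.png")
im,d=get_image("wrist");cv2.imwrite("pics/w6.png",im[:,:,::-1]);np.savez("w6.npz",d=d,p=s['tool_pos'],r=s['eef_rot'])
E
```

```text
13.9833 [ 0.2 -0.2  0.3] 85.56498794980519
15.1917 [531.94376934 -54.95282991 329.0457534 ]
```

View pics/scene6c.png

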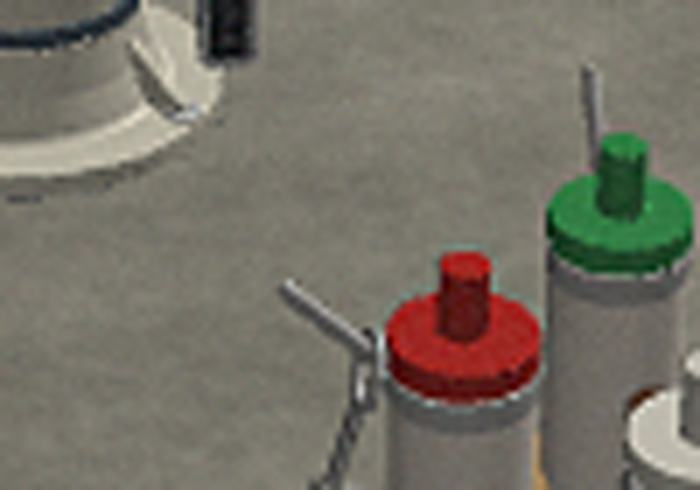

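View pics/w6.png

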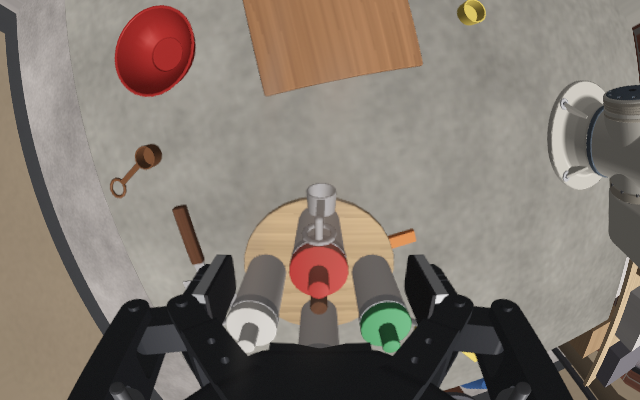

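The scoop hangs on the peg: eye at scene (302,200), cup outward. I'll use this wrist view to refine the knob, axis and pointer in the robot's own frame.

```bash
python3 - <<'E'
from h import *
im=cv2.imread("pics/w6.png")[:,:,::-1];crop(im,235,170,435,370,3,"pics/w6c.png")
E
```

```text
(no output)
```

View pics/w6c.png

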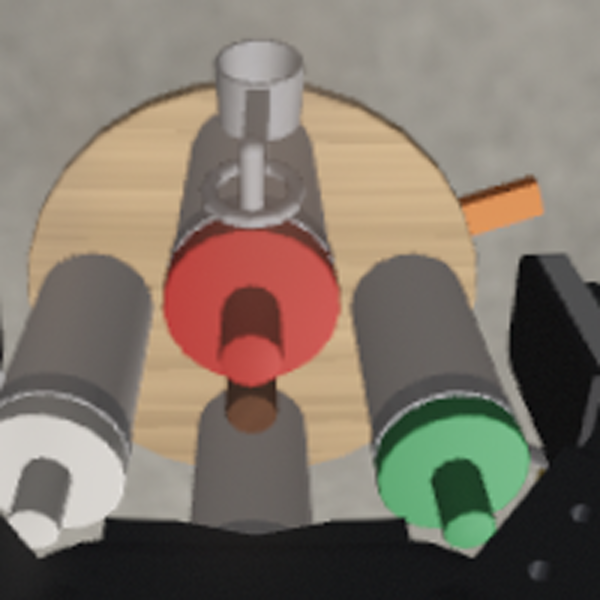

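```bash
python3 - <<'E'
from h import *
from scipy.optimize import least_squares
f=np.load("w6.npz");p,r=f['p'],f['r']
g=lambda x,y,z: wz((235+x/3,170+y/3),z,p,r)[:2]
R,G,W=g(252,359,214),g(470,528,214),g(38,530,214)
print("knobs",R,G,W,"GW",np.linalg.norm(G-W),"C=",(G+W)/2,"R-C",np.linalg.norm(R-(G+W)/2))
c0=(G+W)/2;print("ang",np.degrees(np.arctan2(*(R-c0)[::-1])),np.degrees(np.arctan2(*(G-W)[::-1])))
E=[g(536,182,12),g(543,212,12)];S=[g(465,203,12),g(470,233,12)]
print("ptr end",E,"near",S);pe=(E[0]+E[1])/2;ps=(S[0]+S[1])/2
print("axis end",pe,"heading",np.degrees(np.arctan2(*(pe-ps)[::-1])))
edge=[g(x,y,35) for x,y in [(28,270),(45,200),(90,135),(150,100),(340,95),(400,128),(445,180),(474,262)]]
s=least_squares(lambda q:[np.linalg.norm(e-q[:2])-q[2] for e in edge],[572,123,125]);print("disc",s.x,s.fun.round(1))
for c in (c0,s.x[:2],C): print("head from",c,np.degrees(np.arctan2(*(pe-c)[::-1])),np.linalg.norm(pe-c))
E
```

```text
knobs [553.7577305   40.88833114] [490.01928539 141.40673458] [653.11250199 106.13157903] GW 166.8644177175948 C= [571.56589369 123.76915681] R-C 84.77241261112758
ang -102.12646998942544 167.79558536095868
ptr end [array([405.4493703 , 100.62254565]), array([403.21323365, 120.27174523])] near [array([447.17024898, 103.56283951]), array([446.73046809, 122.88273248])]
axis end [404.33130197 110.44714544] heading -176.27377452110414
disc [572.3077511  119.70985497 121.98807167] [ 0.  -0.7  1.  -0.3  0.   0.2 -0.8  0.5]
head from [571.56589369 123.76915681] -175.4454006111012 167.76437242263898
head from [572.3077511  119.70985497] -176.84374075272638 168.23164164513807
head from [572.2 123.5] -175.55383640020904 168.3754043477834
```

```bash
python3 - <<'E'
from h import *
yaw=-102.2
move_pose([553.9,40.5,270],[180,0,yaw])
line_to([553.9,40.5,187],feed=100)
s=read_state();print(s['t'],s['tool_pos'].round(1),s['wrist_force'].round(1))
clamp(40)
s=read_state();print(s['t'],s['tool_pos'].round(1),s['wrist_force'].round(1),s['wrist_torque'].round(2),s['width'])
im,d=get_image("scene");crop(im,260,130,380,230,6,"pics/scene7c.png")
im,d=get_image("wrist");crop(im,220,150,420,400,2.4,"pics/w7.png")
E
```

```text
16.8583 [554.4  40.4 187.9] [ 1.  -0.7  0.4]
17.4667 [554.2  40.5 187.4] [ 0.7 -0.7  1.1] [-0.06 -0.23 -0.1 ] 21.049471401959767
```

View pics/scene7c.png

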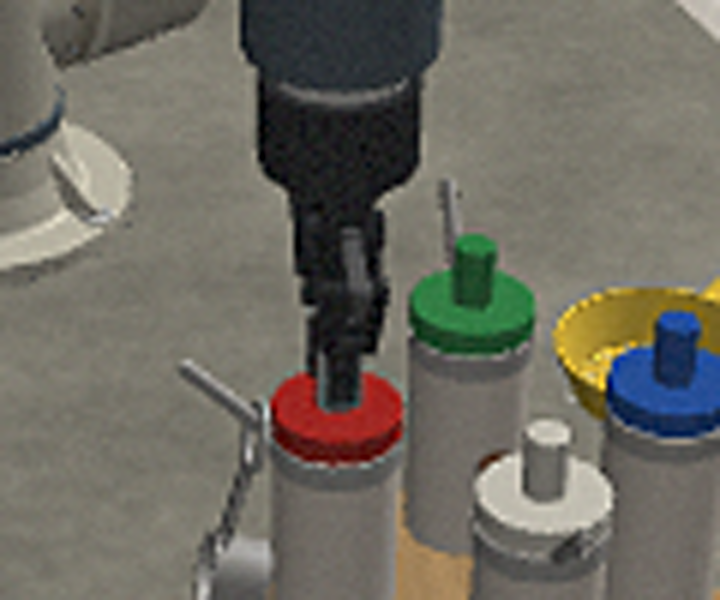

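View pics/w7.png

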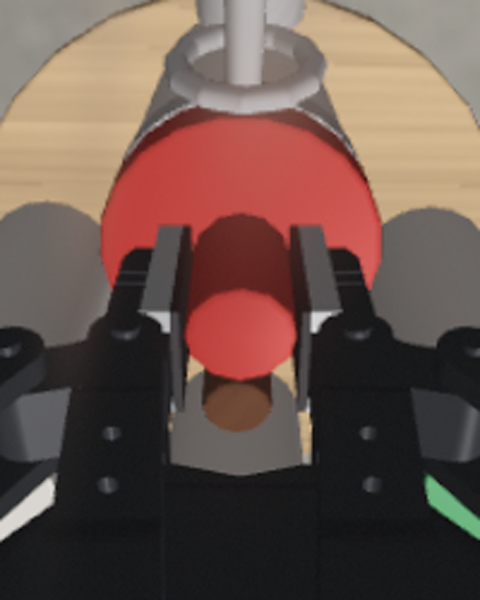

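The knob is between the pads at 21 mm width (knob 22 mm), and the scoop still hangs. Now I'll turn it.

```bash
python3 - <<'E'
from h import *
C=np.array([572,123.]);r0=84.6;a0=-102.2;a1=-175.8;n=12
for i in range(1,n+1):
    A=a0+(a1-a0)*i/n;t=np.radians(A)
    line_to([*(C+r0*np.array([np.cos(t),np.sin(t)])),187],rot=[180,0,A],feed=35)
    s=read_state()
    f=s['wrist_force'];print(i,round(s['t'],2),s['tool_pos'].round(1),s['eef_rot'].round(1)[2],f.round(1),round(s['width'],1))
    if np.linalg.norm(f)>25: print("STOP");break
hold(0.4)
s=read_state();np.savez("w8.npz",p=s['tool_pos'],r=s['eef_rot'])
for n,b in [("scene",(240,130,390,260)),("side",(230,120,380,260)),("wrist",(170,100,470,400))]:
    im,d=get_image(n);crop(im,*b,4 if n!="wrist" else 2,f"pics/{n}8c.png")
E
```

```text
1 17.97 [545.6  43.  187.4] -108.2 [-0.3  1.9  4.3] 20.3
2 18.38 [537.3  46.3 187.3] -114.3 [-1.1  3.5  5.2] 20.7
3 18.78 [529.3  50.5 187.3] -120.5 [-0.2  4.7  6. ] 20.5
4 19.19 [521.8  55.5 187.3] -126.6 [-0.8  4.2  5.4] 20.8
5 19.6 [514.8  61.4 187.3] -132.7 [-1.1  3.8  5.9] 21.0
6 20.01 [508.5  67.9 187.3] -138.8 [-1.8  4.4  7.1] 21.0
7 20.42 [502.9  75.1 187.3] -145.0 [-2.7  4.2  6.2] 20.7
8 20.82 [498.   82.8 187.3] -151.1 [-2.7  4.8  6.7] 21.2
9 21.23 [494.   91.1 187.3] -157.2 [-3.   4.9  6. ] 20.4
10 21.64 [490.9  99.7 187.3] -163.4 [-3.4  5.6  6.3] 20.6
11 22.05 [488.7 108.6 187.3] -169.5 [-3.6  4.4  7.1] 20.8
12 22.46 [487.5 117.7 187.3] -175.6 [-4.7  5.9  7.1] 20.7
```

View pics/scene8c.png

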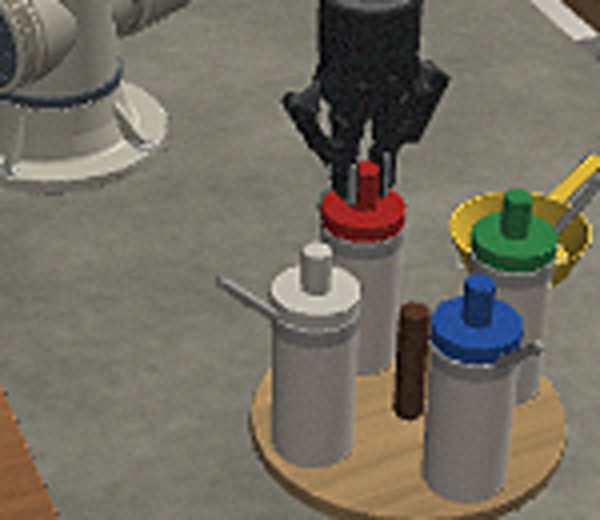

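View pics/side8c.png

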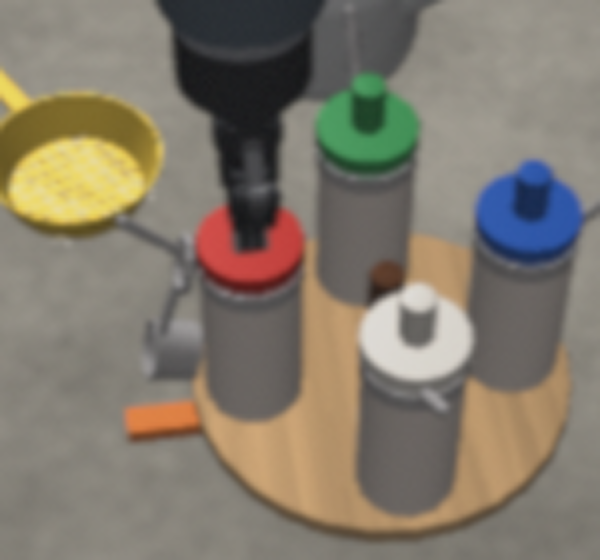

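View pics/wrist8c.png

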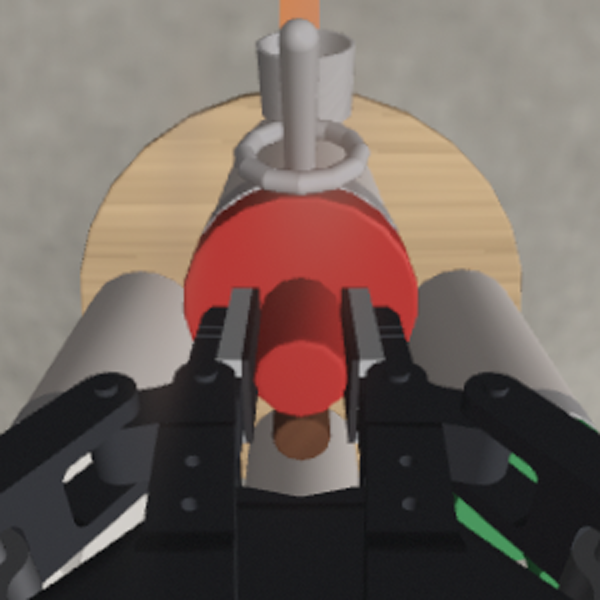

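The wrist view shows the pointer (crop col 300), peg (300) and knob (301) in one line in the tool's plane. The scoop hangs by its eye at crop (300,155), clear of the fingers. One last stillness check, then I hand in.

```bash
python3 - <<'E'
from h import *
hold(0.5)
s=read_state();print(s['t'],s['tool_pos'].round(2),s['dq'].round(2),s['wrist_force'].round(1),s['width'])
print(hand_in())
E
```

```text
23.5083 [487.49 117.67 187.3 ] [ 0.06 -0.07  0.03  0.01 -0.01  0.05] [-4.   4.5  7.7] 21.034423354326936
the job is handed in; nothing more can be done
None
```

The steel scoop is hanging by its eye on the red jar's peg, and the red jar is at the front over the orange pointer with its knob still gripped. I handed the job in at about 23.5 s; no verdict is reported.

- **What I did:** I took the steel scoop off the board, slid its eye about 27 mm down the peg with no contact force, and let go. I then gripped the red knob and turned the carousel about 74° clockwise at around 0.4 rad/s.
- **Last checks:**
    - The last wrist view showed the pointer, peg and knob in one line, within about 1°.
    - The scoop was hanging clear of the fingers.
    - The fingers were stopped on the 22 mm knob at 21 mm.
    - The arm was still, with about 10 N on the wrist.
- **What disagreed:** The fixed cameras read about 5 mm off the robot's frame. I corrected the peg, carousel and pointer positions with the wrist camera, and the insertion afterwards was centred.
- **Not measured:** I only estimated the scoop's hanging tilt from the geometry, at about 0.25 to 0.3 rad. I never touched the kettle, bowl, sieve or scraper and saw no sign that they moved, but I did not measure their positions at the end.

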